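# Ready the laser welder: gas key, then laser key

## Robot

A 6-joint arm with a two-finger parallel gripper is mounted at the origin on the work surface. World frame = base frame: x ahead of the robot, y to its left, z up, the work surface at z = 0. Lengths are in m, angles in rad, forces in N, time in s.
With the tool pointing down it reaches from about 0.325 to 0.9 m from the base axis. Payload 3.5 kg.
Tool frame: the origin (TCP) lies at the very end of the fingers, on their centre line; the grasp point (between the pads) lies pinch_z behind it (pinch_z is the distance from the TCP to the grasp point, in m); z points along the fingers, y is the direction in which the jaws open and shut (so a half turn about z gives the same grasp; the last joint's range is limited). The gripper opens to 85 mm and grips with 20 to 120 N. Pads are 22 mm wide; open, the fingers measure 114 mm over their backs; the gripper's body (76 mm by 85 mm) begins 54 mm behind the grasp point. The pads swing forward as they close: fully open they stand 13 mm farther back than shut.
Start: joints at [1.135, 0.276, -0.026, 1.268, 0, 1.467], TCP at [0.204, 0.591, 0.231] pointing down, gripper open.
Joint ranges: [-3.12, 3.12], [-0.85, 1.88], [-1.08, 1.24], [-1.95, 2.15], [-1.57, 1.53], [-3.14, 3.14]. Speed limits (rad/s): [2.57, 2.57, 3.14, 3.14, 3.14, 3.14].

## Interface

Orientations are given as a rotation vector (axis times angle).
In Python, from plant import * gives the robot as it stands.
- The arm moves only by the shell command python3 -m jog 'ROWS'. ROWS is JSON, a list of rows, each a list of 5 numbers: the shift along the tool's x, y, z in m, then the turn about the tool's z in units of 6 degrees (1.0 is 6 degrees), then the opening, from 0 (shut) to 1 (fully open). In form: [[tx, ty, tz, yaw, gripper], ...]. A call has 1 to 10 rows; each row shifts and turns the pose as measured when the row begins, along the tool's axes as they then stand; what a row does not reach is not made up. A row lasts 1/12 s, in which the tool goes at most 41.7 mm and 7.16 degrees, less where a joint would pass 70% of its speed; a pose out of reach is approached as far as the arm can. A call with a gripper value outside its range is refused whole. The fingers move at their own pace and stop on an object; the grip force is fixed at half the most. Time passes only in rows, so rows that do not move let the fingers close. It gives the time, the measured TCP pose, the force and the opening at its end, in the units of the state.
- get_state(): the state, without advancing time (a new reading comes with each control period).
- snapshot(name): name is "scene" or "top" or "wrist"; returns a dict with "pixels" (420x560x3 uint8, red, green, blue), "range_z" (420x560 float32, m along the optical axis (not along the pixel's ray), 0 where there is no reading), "vfov" (degrees; the focal length in pixels is half the picture's height over the tangent of half this angle, whatever the lens; pixels are square), "cx", "cy" (the principal point, pixels), "dist_coeffs" ([k1, k2, p1, p2, k3] as OpenCV has them; the pictures are not rectified), "origin" and "orientation" of the camera in the world; the wrist camera has in their place "mount" (4x4, takes a point from camera to tool coordinates, whose origin is the TCP and whose axes are the flange's). Camera axes: x right, y down, z forward; pixel columns grow to the right and rows downward; lengths in m; the calibration is good to about 2 mm. A picture is of the moment at which its call begins: read the wrist's pose just before it.
- finish_job(): hands the job in, once; it reports no verdict.
Trained networks look in the newest picture that a camera, given by its name, has taken for a name from the list of things; names that differ only in an ending like _2 or _b are one class to them, and where a whole thing is asked for, a point or a joint stands for the part that bears it (a point fixed in the world has none). Each returns a list of dicts, best first, with "conf" (0 to 1); they miss things now and then, are a little off and sometimes report something else, mostly with a low value. They report only what shows in the picture. A call takes as long as a camera call.
- cut_out(thing, camera): "pixels" (420x560 bool, what is visible of it) and "rect" ([left, top, width, height] in pixels, round what is visible of it).
The state is a dict: "clock": time; "joint_pos": joint angles; "qd": joint speeds; "effort": joint torques, N m; "position": TCP position; "orientation": TCP orientation; "wrist_force": force on the tool from outside, world axes, zero at the start; "torque": the same for the moment, N m; "finger_gap": finger opening in m.
Only numpy, scipy, OpenCV 4.12 (cv2) and the standard library are available. Lean on these libraries where they do the work, as an engineer would, in place of code of your own. Each camera call takes 0.05 s, during which the arm holds its last target.

## Task

Get the laser welder ready from its control console: press the square key (shielding gas) fully down and let it spring back up, then press the wide round key (laser) fully down and let it come up again. Press only one key at a time, and do not press the narrow round key or the oblong bar key.

Things in the scene. Friction and masses are not known exactly. Their poses are not given: they have to be found in the camera images.
- square_key_top (a point): Gas key: square grey cap, 34 x 34 mm, in a dark metal bezel on the flat black top (100 mm above the bench) of a white 260 x 240 mm console. The point is the centre of the cap's top, 20 mm above the console top, 14 mm above the bezel; z up, x and y as the console's; it sinks with the cap. Travel 8 mm straight down on a spring: 1.4 N starts it, 4.5 N holds it at the bottom; it returns by itself.
- wide_key_top (a point): Laser key: the wide round grey cap, 46 mm across, the larger of the two round ones. Point (centre of the top), heights, travel and spring as for the square key. The four keys stand in a 2 x 2 group, 95 mm (console x) by 110 mm (console y) between centres, on the console's half nearer the robot; which key stands in which place changes, and the console is turned by up to 17 degrees.
- narrow_key_top (a point): Bystander, not to be pressed: the narrow round grey key, 20 mm across. Point (centre of the top), heights, travel and spring as for the square key.
- bar_key_top (a point): Bystander, not to be pressed: the oblong grey bar key, 18 mm by 52 mm, its long side along the console's y. Point (centre of the top), heights, travel and spring as for the square key.

How it is judged:
On the way, in this order (a step that is already met when the one before it is completed fails the run):
1. the square key is pressed down (more than 5 of its 8 mm) while the wide round key is up (distance of square_key_top from where it was at the start of the episode above 0.005 m and distance of wide_key_top from where it was at the start of the episode below 0.002 m), for 0.05 s.
2. the square key is back up (distance of each of square_key_top, wide_key_top from where it was at the start of the episode below 0.002 m), for 0.05 s.
3. the wide round key is pressed down (more than 5 of its 8 mm) while the square key is up (distance of wide_key_top from where it was at the start of the episode above 0.005 m and distance of square_key_top from where it was at the start of the episode below 0.002 m), for 0.05 s.
At the end, for the whole second after the job is handed in: after the square and then the wide round key were pressed, all four keys are up again, each within 2 mm of its rest position (all of step 2 and distance of each of narrow_key_top, bar_key_top from where it was at the start of the episode below 0.002 m); the robot touches nothing.
It fails at once if the narrow round key is pressed (more than 4 mm) (distance of narrow_key_top from where it was at the start of the episode above 0.004 m).
It fails at once if the oblong bar key is pressed (more than 4 mm) (distance of bar_key_top from where it was at the start of the episode above 0.004 m).
It fails at once if the square and the wide round key are pressed at once (each more than 4 mm) (distance of each of square_key_top, wide_key_top from where it was at the start of the episode above 0.004 m).
It also fails if it takes over 32 s, if anything falls off the work surface, if the arm or the gripper's body presses on something with over 40 N, if the wrist force passes 120 N, or if a joint passes its speed limit or range.

## Working session

There is one attempt and no reset: what is moved stays moved. The work goes in short steps, Python scripts to look and compute and a shell command to move; the robot and the scene stay as the last step left them, time stands still between calls to the robot, and variables do not carry over. Pictures are saved under pics/ and viewed, and the job is handed in when it is done.

```bash
mkdir -p pics; ls; cat > h.py <<'E'
from plant import *
import numpy as np, cv2
from scipy.spatial.transform import Rotation as R
def pose(s):
    T=np.eye(4);T[:3,:3]=R.from_rotvec(s["orientation"]).as_matrix();T[:3,3]=s["position"];return T
def cam(name):
    s=get_state();d=snapshot(name)
    if "mount" in d: T=pose(s)@np.array(d["mount"])
    else:
        T=np.eye(4);o=np.array(d["orientation"]);T[:3,:3]=R.from_rotvec(o).as_matrix() if o.size==3 else o;T[:3,3]=d["origin"]
    return d,T
def pts(d,T,uv,z):
    f=210/np.tan(np.radians(d["vfov"])/2);K=np.array([[f,0,d["cx"]],[0,f,d["cy"]],[0,0,1]])
    n=cv2.undistortPoints(np.float64(uv).reshape(-1,1,2),K,np.array(d["dist_coeffs"])).reshape(-1,2)
    z=np.asarray(z).reshape(-1,1)
    return (np.hstack([n,np.ones((len(n),1))])*z)@T[:3,:3].T+T[:3,3]
E
python3 - <<'E'
from h import *
s=get_state();print(s)
for c in ["top","scene"]:
    d,T=cam(c);cv2.imwrite(f"pics/{c}0.png",d["pixels"][:,:,::-1])
    for n in ["square_key_top","wide_key_top","narrow_key_top","bar_key_top"]:
        for r in cut_out(n,c):
            m=r["pixels"]&(d["range_z"]>0);v,u=np.nonzero(m)
            if len(u)==0: continue
            P=pts(d,T,np.c_[u,v],d["range_z"][m]);print(c,n,round(r["conf"],2),r["rect"],len(u),np.median(P,0).round(4))
E
```

```text
pics
{'clock': 0.0, 'joint_pos': array([ 1.13461193e+00,  2.77118247e-01, -2.78870816e-02,  1.26800863e+00,
        2.42621488e-05,  1.46739892e+00]), 'qd': array([-0.00161016,  0.00095438, -0.00182298,  0.00221388, -0.00023094,
        0.00081295]), 'effort': array([ 2.97137294e-04, -4.45511949e+01,  2.95203745e+01,  1.64247531e-02,
       -3.39883889e-05,  1.92684234e-05]), 'position': array([0.20384278, 0.58999627, 0.23016595]), 'orientation': array([-0.52022973, -3.09759486,  0.00334663]), 'wrist_force': array([-0.29160576, -0.05405601,  0.09089471]), 'torque': array([ 0.0088238 , -0.00153308,  0.07501409]), 'finger_gap': 0.08531680578010739}
top square_key_top 0.69 [266.2, 241.6, 30.3, 29.3] 557 [0.529  0.0558 0.1188]
top wide_key_top 0.93 [201.6, 167.6, 34.6, 28.9] 809 [0.6378 0.1489 0.1188]
top narrow_key_top 0.68 [287.1, 188.5, 14.4, 13.4] 182 [0.6213 0.0405 0.1182]
scene square_key_top 0.79 [276.3, 188.7, 22.6, 11.6] 324 [0.5347 0.0551 0.1198]
scene wide_key_top 0.74 [348.9, 221.6, 27.4, 25.7] 660 [0.6439 0.1476 0.1195]
scene narrow_key_top 0.65 [279.5, 228.7, 19.8, 18.2] 174 [0.6263 0.04   0.1189]
scene bar_key_top 0.96 [335.6, 185.0, 32.0, 15.9] 376 [0.5507 0.1637 0.1178]
```

View pics/top0.png

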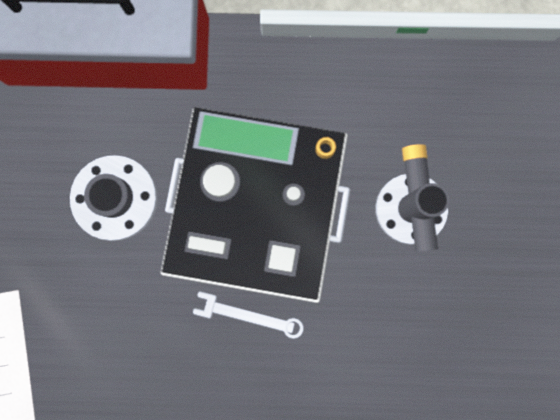

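View pics/scene0.png

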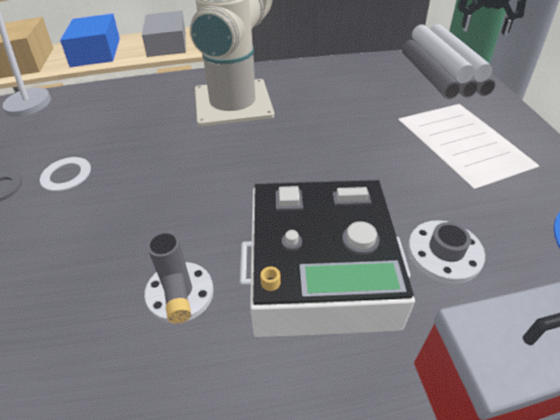

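The views agree. The square key is at top pixel (282,258), wide at (219,181), narrow at (293,194) and bar at (208,245). Next I'll check path clearance and compute the moves.

```bash
python3 - <<'E'
from h import *
f={}
for c in ["top","scene"]:
    d,T=cam(c);z=d["range_z"];v,u=np.nonzero(z>0);P=pts(d,T,np.c_[u,v],z[v,u])
    for nm,a,b in [("path",(.204,.59),(.532,.055)),("press",(.532,.055),(.641,.148))]:
        a=np.array(a);b=np.array(b);t=(b-a)/np.linalg.norm(b-a);w=P[:,:2]-a
        s=w@t;e=abs(w[:,0]*t[1]-w[:,1]*t[0]);m=(e<.09)&(s>.0)&(s<np.linalg.norm(b-a)+.05)&(P[:,2]<.5)
        for k in np.arange(0,.7,.1):
            q=m&(s>=k)&(s<k+.1)
            if q.any(): print(c,nm,round(k,1),q.sum(),P[q,2].max().round(3))
s=get_state();T=pose(s);print(T.round(3))
for n,p in [("sq",(.532,.0555,.17)),("wide",(.641,.148,.17))]: print(n,(T[:3,:3].T@(np.array(p)-T[:3,3])).round(4))
E
```

```text
top path 0.1 3486 0.004
top path 0.2 6610 0.005
top path 0.3 6963 0.004
top path 0.4 6638 0.103
top path 0.5 7414 0.123
top path 0.6 6049 0.123
top press 0.0 8256 0.123
top press 0.1 7128 0.123
scene path 0.0 1895 0.327
scene path 0.1 1645 0.004
scene path 0.2 1958 0.004
scene path 0.3 2081 0.002
scene path 0.4 614 0.101
scene path 0.5 1930 0.121
scene path 0.6 2946 0.122
scene press 0.0 4733 0.123
scene press 0.1 4808 0.122
[[-0.945  0.327  0.     0.204]
 [ 0.327  0.945  0.     0.591]
 [-0.     0.    -1.     0.231]
 [ 0.     0.     0.     1.   ]]
sq [-0.4847 -0.3987  0.0613]
wide [-0.5575 -0.2757  0.0613]
```

```bash
python3 -m jog '[[-0.028,-0.023,0,0,0],[-0.028,-0.023,0,0,0],[-0.028,-0.023,0,0,0],[-0.028,-0.023,0,0,0],[-0.028,-0.023,0,0,0],[-0.028,-0.023,0,0,0],[-0.028,-0.023,0,0,0],[-0.028,-0.023,0,0,0],[-0.028,-0.023,0,0,0],[-0.028,-0.023,0,0,0]]'
```

```text
clock: 1.43
position: [0.3993, 0.2777, 0.2313]
orientation: [0.497, 3.099, 0.013]
wrist_force: [0.3, 1.3, -0.0]
finger_gap: 0.0002
```

```bash
python3 -m jog '[[-0.028,-0.024,0,0,0],[-0.028,-0.024,0,0,0],[-0.028,-0.024,0,0,0],[-0.028,-0.024,0,0,0],[-0.028,-0.024,0,0,0],[-0.028,-0.024,0,0,0],[-0.01,-0.01,0,0,0],[0,0,0,0,0]]'
cat > m.py <<'E'
from h import *
import sys
s0=get_state();T0=pose(s0);print(T0[:3,3].round(4))
for c in ["wrist","top","scene"]:
    d,T=cam(c);cv2.imwrite(f"pics/{c}{sys.argv[1]}.png",d["pixels"][:,:,::-1])
    for n in ["square_key_top","wide_key_top","narrow_key_top","bar_key_top"]:
        for r in cut_out(n,c):
            m=cv2.erode(r["pixels"].astype(np.uint8),np.ones((3,3)))>0
            m&=(d["range_z"]>0);v,u=np.nonzero(m)
            if len(u)<5: continue
            P=pts(d,T,np.c_[u,v],d["range_z"][m]);P=P[abs(P[:,2]-np.median(P[:,2]))<.004]
            c0=(P.max(0)+P.min(0))/2
            print(c,n,round(r["conf"],2),r["rect"],len(u),P.mean(0).round(4),c0.round(4),"tool",(T0[:3,:3].T@(c0-T0[:3,3])).round(4))
E
python3 m.py 1
```

```text
clock: 2.1
position: [0.5291, 0.0587, 0.2333]
orientation: [0.508, 3.087, 0.014]
wrist_force: [-0.7, 0.4, -0.8]
finger_gap: 0.0
[0.5291 0.0587 0.2333]
wrist square_key_top 0.65 [247.1, 176.6, 48.4, 50.0] 1633 [0.5267 0.055  0.1197] [0.5271 0.0551 0.119 ] tool [ 0.002  -0.0053  0.1142]
wrist wide_key_top 0.6 [382.8, 253.8, 55.8, 54.5] 2063 [0.6357 0.1481 0.1195] [0.6376 0.148  0.1189] tool [-0.0729  0.1181  0.1165]
wrist bar_key_top 0.6 [371.1, 161.7, 69.5, 33.7] 1582 [0.5437 0.1624 0.1196] [0.5442 0.1626 0.1189] tool [0.0203 0.102  0.1153]
top wide_key_top 0.51 [208.9, 164.7, 23.2, 14.5] 149 [0.6518 0.1464 0.1189] [0.6522 0.1462 0.1186] tool [-0.0873  0.121   0.117 ]
scene square_key_top 0.89 [277.2, 189.4, 19.6, 11.1] 249 [0.5326 0.055  0.1199] [0.5308 0.0549 0.1192] tool [-0.0016 -0.0043  0.114 ]
scene narrow_key_top 0.51 [282.4, 229.1, 17.7, 14.8] 122 [0.6243 0.0408 0.1193] [0.6224 0.0407 0.1184] tool [-0.0929  0.0115  0.116 ]
scene bar_key_top 0.78 [335.5, 182.9, 30.3, 20.7] 274 [0.5487 0.1635 0.1184] [0.5481 0.1632 0.1179] tool [0.0167 0.1038 0.1164]
```

```bash
python3 -m jog '[[0,-0.004,0.03,0,0],[0,0,0.03,0,0],[0,0,0.03,0,0],[0,0,0.012,0,0],[0,0,0,0,0]]'; python3 -c "
from h import *
print(get_state()['position'])
d,T=cam('wrist');cv2.imwrite('pics/w2.png',d['pixels'][:,:,::-1])
d,T=cam('scene');cv2.imwrite('pics/s2.png',cv2.resize(d['pixels'][140:320,200:440,::-1],None,fx=3,fy=3))"
```

```text
clock: 3.27
position: [0.5315, 0.0587, 0.1312]
orientation: [0.499, 3.08, 0.018]
wrist_force: [-1.0, 0.2, 0.6]
finger_gap: -0.0
[0.53150571 0.05867794 0.13115071]
```

View pics/w2.png

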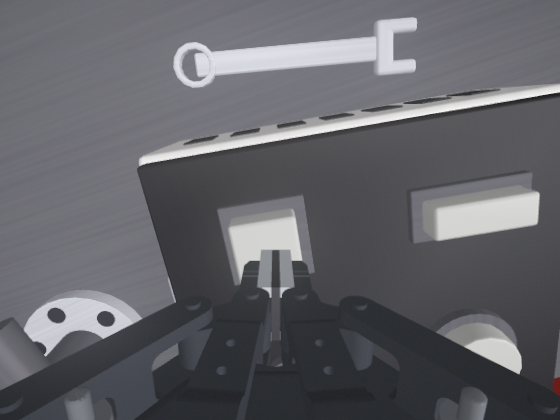

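View pics/s2.png

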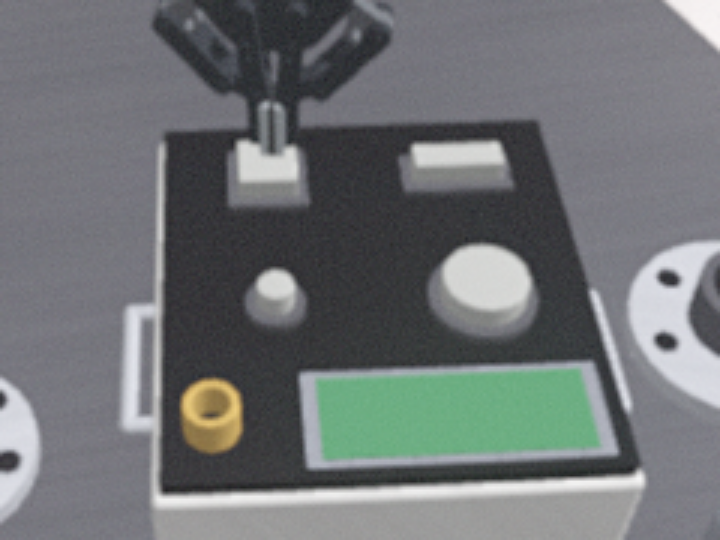

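The fingertip is over the square cap (wrist pixel about (275,265)), slightly toward the bar side. I'll correct that and press.

```bash
python3 -m jog '[[0.002,-0.004,0.002,0,0],[0,-0.001,0.006,0,0],[0,0,0.006,0,0],[0,0,0.003,0,0],[0,0,0,0,0]]'
```

```text
clock: 3.78
position: [0.5342, 0.054, 0.1207]
orientation: [0.497, 3.067, 0.021]
wrist_force: [-0.5, -0.0, 0.1]
finger_gap: -0.0001
```

```bash
python3 -m jog '[[0.005,0.0,0,0,0],[0.002,0,0.003,0,0],[0,0,0.004,0,0],[0,0,0.003,0,0]]'
```

```text
clock: 4.12
position: [0.5291, 0.0561, 0.1122]
orientation: [0.497, 3.063, 0.019]
wrist_force: [-1.7, -2.0, 5.0]
finger_gap: -0.0
```

```bash
python3 -m jog '[[0,0,0.002,0,0],[0,0,0.001,0,0]]'; python3 -c "
from h import *
d,T=cam('scene');cv2.imwrite('pics/s3.png',cv2.resize(d['pixels'][140:320,200:440,::-1],None,fx=3,fy=3))"
```

```text
clock: 4.28
position: [0.5292, 0.056, 0.1122]
orientation: [0.496, 3.062, 0.018]
wrist_force: [-3.8, -0.7, 7.6]
finger_gap: 0.0003
```

View pics/s3.png

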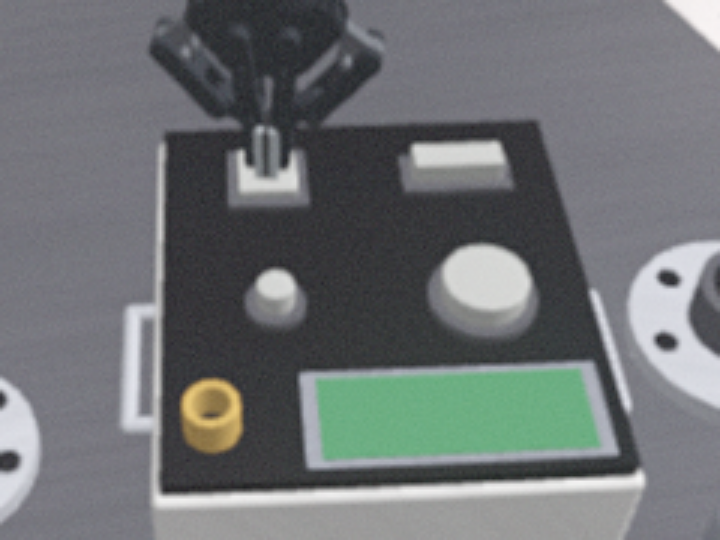

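In the picture the square cap is sunk nearly to its bezel (crop about (268,180)). The force rose with no further travel, so it is at the bottom. Now I'll retract.

```bash
python3 -m jog '[[0,0,-0.02,0,0],[0,0,-0.03,0,0],[0,0,-0.01,0,0],[0,0,0,0,0]]'; python3 m.py 4;  python3 -c "
from h import *
T=pose(get_state());print(T[:3,3],(T[:3,:3].T@(np.array([.639,.148,.15])-T[:3,3])).round(4))"
```

```text
clock: 4.67
position: [0.5255, 0.0563, 0.1721]
orientation: [0.496, 3.066, 0.02]
wrist_force: [0.2, 0.3, -0.3]
finger_gap: 0.0001
[0.5255 0.0563 0.1721]
wrist square_key_top 0.83 [244.1, 196.7, 61.9, 63.4] 2582 [0.5255 0.0556 0.1196] [0.5274 0.0552 0.119 ] tool [-0.0004 -0.0015  0.0532]
wrist wide_key_top 0.95 [407.0, 287.2, 77.0, 61.4] 2333 [0.6313 0.1517 0.1195] [0.6351 0.15   0.1186] tool [-0.0727  0.1225  0.0582]
wrist bar_key_top 0.6 [399.9, 177.9, 93.4, 43.6] 2733 [0.5433 0.1619 0.1195] [0.5441 0.1622 0.1187] tool [0.0176 0.1054 0.0548]
top wide_key_top 0.85 [201.8, 164.3, 35.5, 34.1] 677 [0.6378 0.1488 0.1189] [0.6378 0.1487 0.119 ] tool [-0.0756  0.1221  0.058 ]
top narrow_key_top 0.51 [287.6, 189.8, 10.9, 11.8] 87 [0.6208 0.0408 0.1193] [0.6207 0.0405 0.1192] tool [-0.0935  0.014   0.0563]
top bar_key_top 0.62 [191.1, 234.3, 8.6, 17.9] 88 [0.5482 0.1824 0.1188] [0.5481 0.1823 0.1186] tool [0.0201 0.1256 0.0552]
scene square_key_top 0.76 [277.5, 188.6, 19.6, 13.8] 324 [0.5309 0.0537 0.1198] [0.5293 0.054  0.1189] tool [-0.0026 -0.0019  0.0533]
scene wide_key_top 0.67 [348.2, 221.0, 25.2, 27.8] 559 [0.6407 0.1484 0.1198] [0.6395 0.1484 0.1193] tool [-0.0774  0.1224  0.0577]
scene narrow_key_top 0.61 [280.2, 228.1, 19.8, 18.2] 106 [0.6247 0.0403 0.1195] [0.6229 0.0401 0.1187] tool [-0.0957  0.0143  0.0569]
[0.52405075 0.05619471 0.17021595] [-0.0794  0.123   0.0247]
```

View pics/scene4.png

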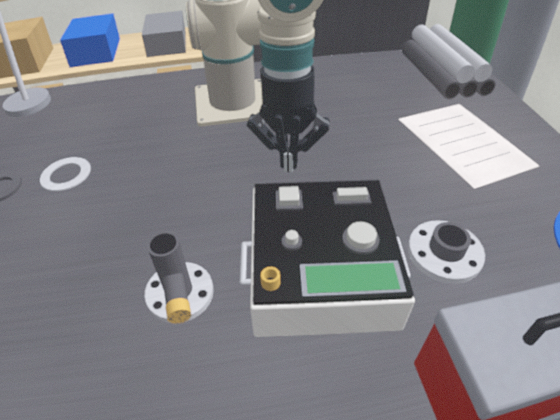

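The square key is back up (scene pixel (288,194), z 0.119). Now to the wide key.

```bash
python3 -m jog '[[-0.016,0.025,0,0,0],[-0.016,0.025,0,0,0],[-0.016,0.025,0,0,0],[-0.016,0.025,0,0,0],[-0.014,0.022,0,0,0],[0,0,0,0,0]]';  python3 -c "
from h import *
T=pose(get_state());print(T[:3,3],(T[:3,:3].T@(np.array([.638,.1485,.119])-T[:3,3])).round(4))"
```

```text
clock: 5.92
position: [0.6391, 0.15, 0.1735]
orientation: [0.503, 3.069, 0.018]
wrist_force: [0.6, -0.9, 0.7]
finger_gap: -0.0003
[0.63909308 0.14997086 0.1735094 ] [ 0.0021 -0.0026  0.0544]
```

```bash
python3 -m jog '[[0.002,-0.002,0.02,0,0],[0,0,0.02,0,0],[0,0,0.005,0,0],[0,0,0,0,0]]'; python3 -c "
from h import *
print(get_state()['position'])
d,T=cam('wrist');cv2.imwrite('pics/w5.png',d['pixels'][:,:,::-1])"
```

```text
clock: 6.25
position: [0.6409, 0.1505, 0.1284]
orientation: [0.498, 3.066, 0.019]
wrist_force: [-0.3, -0.2, -0.1]
finger_gap: -0.0002
[0.64087218 0.15052898 0.12842691]
```

View pics/w5.png

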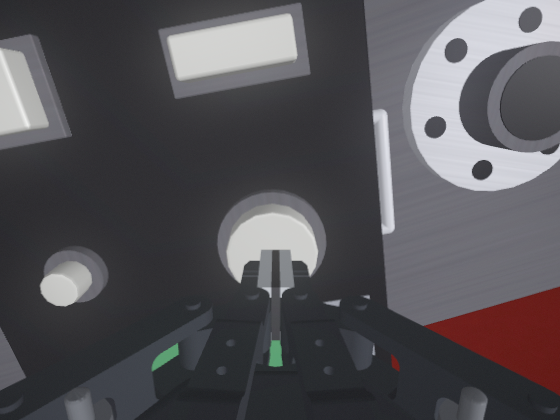

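The fingertip is centred over the wide cap (pixel (273,255)), and the other keys are clear of it. Pressing.

```bash
python3 -m jog '[[0.002,-0.001,0.007,0,0],[0.001,0,0.005,0,0],[0,0,0.004,0,0],[0,0,0.003,0,0]]'
```

```text
clock: 6.63
position: [0.6394, 0.1501, 0.113]
orientation: [0.499, 3.061, 0.021]
wrist_force: [-2.4, 1.1, 4.8]
finger_gap: -0.0
```

```bash
python3 -m jog '[[0,0,0.002,0,0],[0,0,0.002,0,0]]'; python3 -c "
from h import *
d,T=cam('scene');cv2.imwrite('pics/s6.png',cv2.resize(d['pixels'][140:320,200:440,::-1],None,fx=3,fy=3))"
```

```text
clock: 6.8
position: [0.6395, 0.1502, 0.112]
orientation: [0.499, 3.061, 0.022]
wrist_force: [-6.6, -1.0, 14.2]
finger_gap: 0.0001
```

View pics/s6.png

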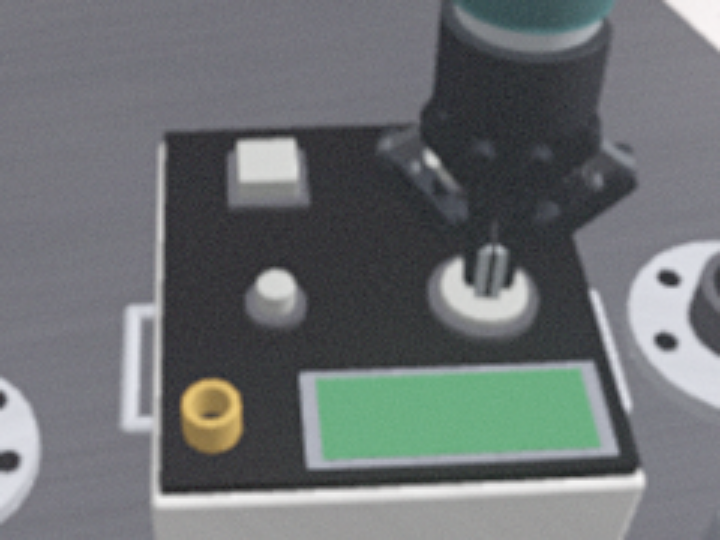

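The wide cap is sunk (crop (487,290)) with 14 N at the bottom stop, and the square key is up. Retracting.

```bash
python3 -m jog '[[0,0,-0.02,0,0],[0,0,-0.03,0,0],[0,0,-0.03,0,0],[0,0,-0.02,0,0],[0,0,0,0,0],[0,0,0,0,0]]'; python3 m.py 7
```

```text
clock: 7.35
position: [0.6355, 0.149, 0.2161]
orientation: [0.499, 3.058, 0.022]
wrist_force: [-0.8, -0.2, -0.0]
finger_gap: -0.0
[0.6355 0.149  0.2161]
wrist square_key_top 0.56 [59.3, 74.2, 68.9, 59.2] 2752 [0.5281 0.0565 0.1194] [0.5287 0.0559 0.1189] tool [ 0.0754 -0.1242  0.0917]
wrist wide_key_top 0.85 [244.6, 174.4, 62.3, 65.0] 2627 [0.6374 0.1495 0.1197] [0.6382 0.1489 0.1192] tool [ 0.0013 -0.0013  0.097 ]
wrist narrow_key_top 0.91 [119.5, 213.3, 30.1, 32.4] 533 [0.621  0.0424 0.1193] [0.621  0.0416 0.1185] tool [-0.0166 -0.1085  0.0961]
wrist bar_key_top 0.97 [210.4, 54.2, 79.3, 41.2] 2057 [0.5453 0.1633 0.1196] [0.545  0.1633 0.1195] tool [ 0.0942 -0.0173  0.0926]
top square_key_top 0.79 [266.9, 243.3, 29.1, 27.5] 443 [0.5283 0.0554 0.1189] [0.5284 0.0552 0.1189] tool [ 0.0754 -0.125   0.0917]
top wide_key_top 0.49 [203.2, 182.5, 30.1, 15.5] 162 [0.6232 0.1473 0.1188] [0.6236 0.1476 0.1184] tool [ 0.0148 -0.0072  0.0971]
scene square_key_top 0.9 [278.9, 187.2, 18.1, 13.6] 272 [0.5321 0.0546 0.1199] [0.5303 0.0541 0.1193] tool [ 0.0733 -0.1254  0.0914]
scene wide_key_top 0.58 [348.9, 219.0, 23.8, 29.3] 519 [0.6414 0.1481 0.1198] [0.6399 0.148  0.1194] tool [-0.0006 -0.0016  0.0968]
scene narrow_key_top 0.66 [280.5, 230.2, 18.9, 14.4] 108 [0.6246 0.04   0.1197] [0.6229 0.0398 0.1187] tool [-0.0189 -0.1096  0.096 ]
scene bar_key_top 0.54 [337.0, 183.5, 30.5, 13.6] 280 [0.549  0.1625 0.1182] [0.5479 0.162  0.1177] tool [ 0.091  -0.0176  0.0945]
```

View pics/scene7.png

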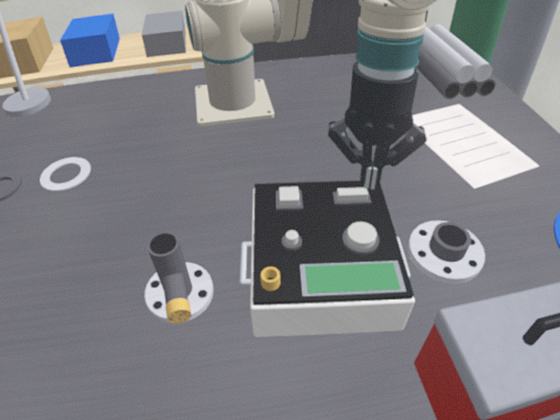

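All four keys read about z 0.119 (up), and the gripper is clear at z 0.216.

```bash
python3 -c "
from plant import *
print(finish_job())"
```

```text
the job is handed in; nothing more can be done
None
```

I pressed the square key to its stop and let it come back up, then did the same with the wide round key. The job is handed in and reported no verdict.

- **Presses:** With the fingers shut, the tip reached z = 0.112 m on both keys, about 8 mm below rest. The upward force was 7.6 N on the square key and 14 N on the wide key, against the 4.5 N that holds a key at the bottom. The last small push moved the tip no more than 1 mm. The scene pictures showed each cap sunk into its bezel. The square key was up again before I moved to the wide one.
- **Final checks:** The depth readings put all four keys at 0.118–0.120 m, the same as before the presses. The gripper was about 0.1 m above them, the contact force was near zero, and the clock read 7.35 s at the last move.
- **Disagreements:** The cameras differed by up to about 5 mm in x. The top camera gave off-centre wide-key positions when the arm partly hid it, and it sometimes missed keys altogether. The tool tilted by about 2 degrees during the job. None of this mattered, because the caps are larger than these errors.

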